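# Draw the plug from a pipe tee with the puller

## Robot

A 6-joint arm with a two-finger parallel gripper is mounted at the origin on the work surface. World frame = base frame: x ahead of the robot, y to its left, z up, the work surface at z = 0. Lengths are in m, angles in rad, forces in N, time in s.
With the tool pointing down it reaches from about 0.3 to 0.775 m from the base axis. Payload 14.6 kg.
Tool frame: the origin (TCP) lies midway between the tips of the shut fingers; the grasp point (between the pads) lies 19 mm behind it (ctrl.pinch_z is the distance from the TCP to the grasp point, in m); z points along the fingers, y is the line along which they close (so a half turn about z gives the same grasp; the last joint's range is limited). The gripper opens to 94 mm and grips with 3 to 60 N. Pads are 16 mm wide; open, the fingers measure 119 mm over their backs; the gripper's body (75 mm by 177 mm) begins 78 mm behind the grasp point.
Start: joints at [-1.243, 0.3, 1.521, -0, 1.321, -0.067], TCP at [0.212, -0.508, 0.205] pointing down, gripper open.
Joint ranges: [-3.03, 3.03], [-0.79, 2.21], [0.23, 2.52], [-1.04, 4.18], [0, 3.07], [-2.55, 2.55]. Speed limits (rad/s): [2.22, 2.22, 2.57, 3.14, 3.14, 3.14].

## Interface

Orientations are given as [roll, pitch, yaw] about the fixed x, y, z axes, in that order (R = Rz(yaw) Ry(pitch) Rx(roll)).
In Python, from station import ctrl gives the robot as it stands.
- The arm moves only by the tool jog_arm, never from a script. Its argument "motion" is a list of rows, each a list of 7 numbers: the shift along the tool's x, y, z in m, then the turn, a rotation vector about the tool's x, y, z in rad, then the opening, from -1 (shut) to 1 (fully open). In form: [[tx, ty, tz, rx, ry, rz, gripper], ...]. A call has 1 to 5 rows; each row shifts and turns the commanded pose from where the row before left it, along the tool's axes as they then stand; what a row does not reach is not made up. A row lasts 1/10 s, in which the tool goes at most 50 mm and 8.59 degrees, less where a joint would pass 70% of its speed; a pose out of reach is approached as far as the arm can. A call is refused whole if a number of a shift passes 0.05 or a number of a turn 0.15, either way. A call with a gripper value outside its range is refused whole. The fingers move at their own pace and stop on an object; "squeeze" is the grip in N (left out, the last holds). Time passes only in rows, so rows that do not move let the fingers close. It gives the time, the measured TCP pose, the force, the opening and the grip force at its end, in the units of the state.
- ctrl.get_obs(): the state, without advancing time (a new reading comes with each control period).
- ctrl.camera(name): name is "scene" or "top" or "wrist"; returns the picture (480x640x3 uint8, red, green, blue); there is no depth.
- ctrl.camera_model(name): a dict with "intrinsics" (3x3 intrinsics, pixels), "rvec" (rotation vector, rad) and "tvec" (3), from world to camera coordinates, as OpenCV has them. Camera axes: x right, y down, z forward; pixel columns grow to the right and rows downward; lengths in m; the calibration is good to about 2 mm. A picture is of the moment at which its call begins: read the wrist's pose just before it. camera_model takes no time and is no camera call; for the wrist camera it gives the pose at the moment of the call.
- ctrl.hand_in(): hands the job in; it is judged then, once.
The state is a dict: "time_s": time; "qpos": joint angles; "joint_vel": joint speeds; "tau": joint torques, N m; "ee_pos": TCP position; "eef_rot": TCP orientation; "force": force on the tool from outside, world axes, zero at the start; "moment": the same for the moment, N m; "grip_width": finger opening in m; "grip_force": force on a finger pad.
Only numpy, scipy, OpenCV 4.12 (cv2) and the standard library are available. Lean on these libraries where they do the work, as an engineer would, in place of code of your own. Each camera call takes 0.05 s, during which the arm holds its last target. There are 200 camera calls.

## Task

One of the black pipe tees in the wooden rack is closed by a white plug with a brass quick thread in its middle. Take the red-handled puller out of its holder, thread it into the plug, pull the plug straight up out of the tee without tipping it, and stand plug and puller together, still threaded and upright, in the blue tray. Then let go, and leave everything else where it is.

Things in the scene. Friction and masses are not known exactly. Their poses are not given: they have to be found in the camera images.
- puller_grip (a point): Centre of the puller's red handle, a bar 80 mm long (x), 20 wide (y), 24 tall (z); a steel rod 15 mm thick runs down from it to the tip, 118 mm below this point (130 mm overall, 0.28 kg). It stands loose and upright in a fixed round grey holder (foot 90 mm wide, mouth 55 mm above the table, bore 37 mm wide, 43 mm deep).
- puller_tip (a point): Centre of the rod's flat lower end; z up the rod, x along the handle. Three thread lugs stand out from the rod here, at 0, 120 and 240 degrees from x, to 16 mm radius, each 5 mm wide and 5.5 mm tall, their undersides level with the tip.
- plug_top (a point): Centre of the plug's top face, z up. White plastic, brass bush inside, 55 mm across, 50 mm tall, 0.37 kg. A funnel 46 mm wide at the top leads, 7 mm down, into a round well 36 mm wide. The plug sits with its top 5 mm below the tee's rim, so it cannot be gripped itself.
- plug_ring (a point): Centre of the thread ring's upper face, 19 mm below the plug's top: centre hole 21 mm, three entry slots 120 degrees apart. A lug enters within about 10 degrees of a slot. The bush is set at random: no reading tells the slots' angle, feel for it (touch the ring with a few newtons, lift, turn a little, try again). Over a slot the puller drops 13 mm below the ring's face, to a stop.
- plug_foot (a point): Centre of the plug's flat underside, 50 mm below its top, z up. Thread: from the drop's stop turn the puller clockwise seen from above by 65 degrees to a stop, sinking 3 mm meanwhile (1 to 2 mm play); the other way is blocked. Pulled up, the lugs then rise 4 mm into seats behind a lip and hold. Beyond the stop bush or plug slips round at 0.3 to 0.6 N m; ease back 2 or 3 degrees before pulling.
- tee_mouth (a point): Rim centre of the fixed tee with the plug, z up its bore: black, 82 mm across the rim, bore 60 mm, rim 147 mm above the table. Rubber nubs in the bore hold the plug: pull 10 to 20 N steadily for about 25 mm, less after; clear of the rim after 55 mm. Two more tees stand in the rack, order varying, 125 mm apart: one open, one white-capped (169 mm above the table).
- tray_in (a point): Centre of the inner floor, 4 mm above the table, of the fixed, empty blue tray: outside 140 mm (x) by 150 mm (y), walls 4 mm thick and 28 mm high.
- cap_a: Bystander: loose white pipe cap, 76 mm across, 30 mm tall. Origin under its centre.
- cap_b: Bystander: a second white pipe cap like it.
- jar: Bystander: jar, 60 mm across, 85 mm tall. Origin under its centre.
- tin: Bystander: tin, 72 mm across, 70 mm tall. Origin under its centre.
- beaker: Bystander: blue plastic beaker, 70 mm across, 90 mm tall. Origin under its centre.
- driver: Bystander: screwdriver, 190 mm long, lying along its x.
There are look-alikes about, which are no part of the job. Of the things like the part that bears puller_grip, leave any that is turquoise; of the rest the larger one is meant. Of the things shaped like the part that bears tray_in, the blue one is meant.

How it is judged:
By the outcome, as a careful person would: the job done as asked, in the order asked, and still so for the second after the job is handed in, with the robot touching nothing.
It also fails if it takes over 67 s, if anything falls off the work surface, if the arm or the gripper's body presses on something with over 40 N, if the wrist force passes 120 N, or if a joint passes its speed limit or range.

## Working session

There is one attempt and no reset: what is moved stays moved. The work goes in short steps, Python scripts to look and compute and a tool call to move; the robot and the scene stay as the last step left them, time stands still between calls to the robot, and variables do not carry over. Pictures are saved under pics/ and viewed, at most 10 in all, crops included, and the job is handed in when it is done.

Besides the shell and the picture viewer there is one more tool, called after "Call:" by a JSON object that holds its "api" and its "payload". jog_arm: Moves the arm, as the interface text tells. Its arguments: {"type":"object","properties":{"motion":{"type":"array"},"squeeze":{"type":"number"}},"required":["motion"]}

```bash
ls; mkdir -p pics
cat > h.py <<'E'
from station import ctrl
import numpy as np, cv2
def snap(n,f):
    im=ctrl.camera(n); cv2.imwrite('pics/'+f,cv2.cvtColor(im,cv2.COLOR_RGB2BGR)); return im
def ray(n,u,v,z,m=None):
    m=m or ctrl.camera_model(n); R=cv2.Rodrigues(np.array(m['rvec'],float))[0]; t=np.array(m['tvec'],float).ravel()
    c=-R.T@t; d=R.T@np.linalg.inv(np.array(m['intrinsics']))@[u,v,1]
    return c+d*(z-c[2])/d[2]
def proj(n,p):
    m=ctrl.camera_model(n); return cv2.projectPoints(np.array(p,float).reshape(-1,1,3),np.array(m['rvec'],float),np.array(m['tvec'],float),np.array(m['intrinsics'],float),None)[0].reshape(-1,2)
E
python3 - <<'E'
from h import *
snap('top','top.png');snap('scene','scene.png')
for n in('top','scene'):
    m=ctrl.camera_model(n);R=cv2.Rodrigues(np.array(m['rvec']))[0];print(n,-R.T@np.array(m['tvec']).ravel(),R[2],np.array(m['intrinsics'])[0,0])
print(ctrl.get_obs(),ctrl.pinch_z)
E
```

```text
pics
top [ 0.16292462 -0.02776179  1.39896002] [ 0.1771513   0.00924407 -0.98414022] 514.4512630291807
scene [1.33042176 0.68183658 1.13136397] [-0.60842757 -0.45061306 -0.65327158] 623.3460583276496
{'time_s': 0.1, 'qpos': array([-1.24258156e+00,  3.00404049e-01,  1.52150287e+00,  1.43225485e-05,
        1.32071114e+00, -6.65907065e-02]), 'joint_vel': array([ 3.03777419e-05, -9.67887073e-04, -2.22235462e-03, -2.14204257e-04,
        4.40775282e-04,  2.28708993e-04]), 'tau': array([ 1.27594367e-04, -5.32649338e+01, -3.53288341e+01,  7.09357532e-02,
        2.35033332e-02, -4.74341743e-05]), 'ee_pos': array([ 0.2114763 , -0.50746693,  0.2049562 ]), 'eef_rot': array([-3.14057044e+00, -8.20748213e-05,  3.94801879e-01]), 'force': array([ 0.02094908, -0.01595636, -0.31205493]), 'moment': array([ 0.03168023,  0.02466172, -0.02456922]), 'grip_force': 0.0, 'grip_width': 0.09430279224401035} 0.0188
```

View pics/top.png

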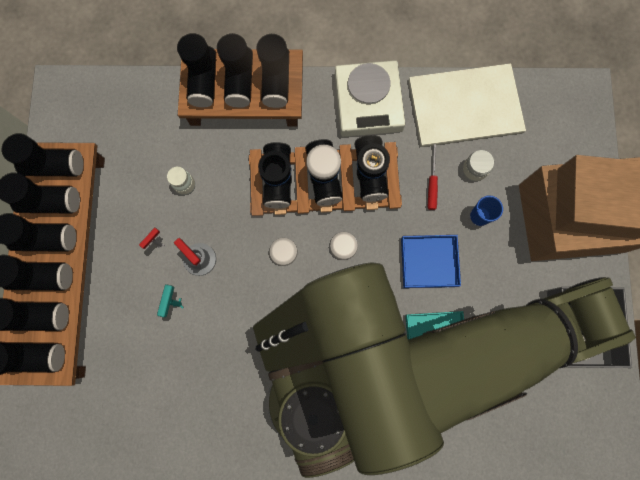

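View pics/scene.png

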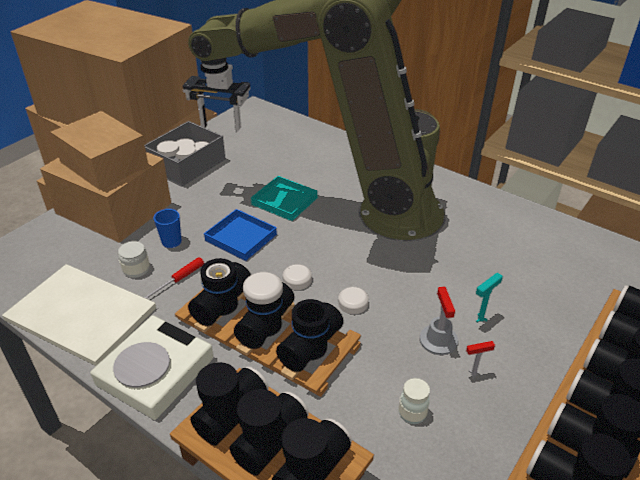

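Top view candidates are two red pullers, at (187,251) in the grey holder and a smaller one at (150,238), plus a turquoise one at (168,302). The larger red one, in the holder, is meant. The plugged tee with the brass centre is at (373,160); (323,161) is capped and (275,165) is open. The blue tray is at (431,262), and the teal one at (433,322) is not meant.

Run:
```python
from h import *
T=cv2.imread('pics/top.png');S=cv2.imread('pics/scene.png')
a=cv2.resize(T[215:325,120:230],(400,400),interpolation=2);b=cv2.resize(T[125:225,340:440],(400,400),interpolation=2)
cv2.imwrite('pics/crop.png',np.hstack([a,b]))
def comps(I,n,lo,hi,z,amin=30):
    h=cv2.cvtColor(I,cv2.COLOR_BGR2HSV);m=cv2.inRange(h,lo,hi)
    if lo[0]==0: m|=cv2.inRange(h,(172,lo[1],lo[2]),(180,255,255))
    k,l,s,c=cv2.connectedComponentsWithStats(m)
    for i in range(1,k):
        if s[i,4]>amin:
            r=cv2.minAreaRect(np.argwhere(l==i)[:,::-1].astype(np.float32)); P=[ray(n,*p,z)[:2] for p in cv2.boxPoints(r)]
            print(n,s[i],c[i].round(1),ray(n,*c[i],z).round(4),'box',np.round(P,3).tolist())
print('red');comps(T,'top',(0,150,80),(6,255,255),.142)
comps(S,'scene',(0,150,80),(6,255,255),.130)
print('blue');comps(T,'top',(105,150,80),(125,255,255),.02,500)
print('tee');
h=cv2.cvtColor(T,cv2.COLOR_BGR2HSV);roi=h[140:182,355:392];m=(roi[...,2]>130)
p=np.argwhere(m)[:,::-1]+[355,140];print(len(p));c,r=cv2.minEnclosingCircle(p.astype(np.float32));print(c,r,ray('top',*c,.142), ray('top',*p.mean(0),.142))
print('holder ring foot guess',ray('top',203,261,0))
```

```text
red
top [428 176   9  33 267] [432.4 192.7] [ 0.528  -0.2918  0.142 ] box [[0.572, -0.282], [0.572, -0.302], [0.488, -0.3], [0.488, -0.28]]
top [140 228  19  20 144] [148.9 237.6] [0.4049 0.4175 0.142 ] box [[0.39, 0.442], [0.431, 0.405], [0.42, 0.393], [0.379, 0.43]]
top [174 239  26  26 247] [186.6 251.3] [0.3715 0.3211 0.142 ] box [[0.394, 0.356], [0.408, 0.341], [0.35, 0.286], [0.336, 0.301]]
scene [172 258  32  24 303] [187.5 269. ] [ 0.6467 -0.2139  0.13  ] box [[0.685, -0.231], [0.596, -0.226], [0.609, -0.196], [0.695, -0.202]]
scene [437 287  18  31 307] [445.7 301.8] [0.3752 0.3255 0.13  ] box [[0.354, 0.285], [0.329, 0.297], [0.396, 0.363], [0.42, 0.351]]
scene [467 341  28  13 242] [480.2 347.2] [0.4495 0.4456 0.13  ] box [[0.463, 0.42], [0.415, 0.459], [0.436, 0.473], [0.483, 0.434]]
blue
top [ 402  236   58   52 2406] [428.6 259.4] [ 0.3762 -0.3025  0.02  ] box [[0.439, -0.23], [0.445, -0.384], [0.306, -0.383], [0.3, -0.232]]
tee
398
(384.28570556640625, 160.5) 21.5716495513916 [ 0.61199869 -0.17135723  0.142     ] [ 0.61568418 -0.15999709  0.142     ]
holder ring foot guess [0.36833883 0.31380078 0.        ]
```

View pics/crop.png

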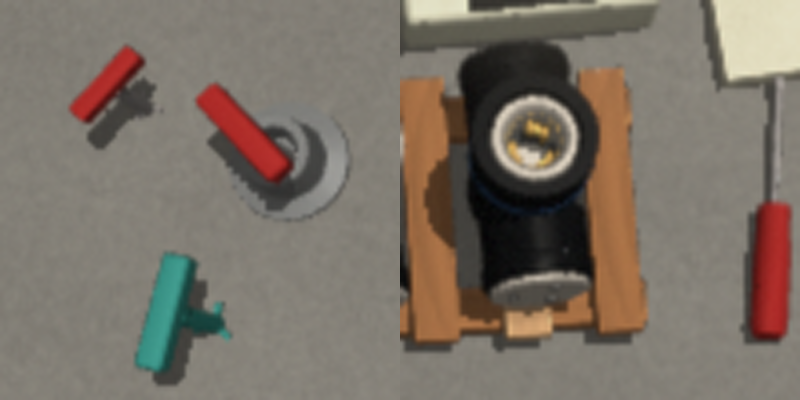

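The crop shows the long red handle at about (187,251) standing in the grey holder, a shorter red puller to its left, and the turquoise one apart. On the right is the tee with the white ring and brass bush, centred at about (373.5,159). Now moving over the puller.

Call:
{"api": "jog_arm", "payload": {"motion": [[0.036, -0.029, -0.01, 0, 0, 0, 1], [0.036, -0.029, -0.01, 0, 0, 0, 1], [0.036, -0.029, -0.01, 0, 0, 0, 1], [0.036, -0.029, -0.01, 0, 0, 0, 1], [0.036, -0.029, -0.01, 0, 0, 0, 1]]}}

```text
time_s: 0.6
ee_pos: [0.3223, -0.3028, 0.2557]
eef_rot: [-3.141, 0.0, 0.394]
force: [1.0, -0.8, 0.2]
grip_width: 0.094
grip_force: 0.0
```

Call:
{"api": "jog_arm", "payload": {"motion": [[0.036, -0.029, 0, 0, 0, 0, 1], [0.036, -0.029, 0, 0, 0, 0, 1], [0.036, -0.029, 0, 0, 0, 0, 1], [0.036, -0.029, 0, 0, 0, 0, 1], [0.036, -0.029, 0, 0, 0, 0, 1]]}}

```text
time_s: 1.1
ee_pos: [0.4327, -0.0996, 0.2554]
eef_rot: [3.142, -0.0, 0.395]
force: [1.2, -0.7, -0.4]
grip_width: 0.0939
grip_force: 0.0
```

Call:
{"api": "jog_arm", "payload": {"motion": [[0.011, -0.041, 0, 0, 0, 0, 1], [0.011, -0.041, 0, 0, 0, 0, 1], [0.011, -0.041, 0, 0, 0, 0, 1], [0.011, -0.041, 0, 0, 0, 0, 1], [0.011, -0.041, 0, 0, 0, 0, 1]]}}

```text
time_s: 1.6
ee_pos: [0.4035, 0.1105, 0.2554]
eef_rot: [-3.142, 0.0, 0.395]
force: [1.1, 0.4, -0.6]
grip_width: 0.0943
grip_force: 0.0
```

Call:
{"api": "jog_arm", "payload": {"motion": [[0.011, -0.041, 0, 0, 0, 0, 1], [0.011, -0.041, 0, 0, 0, 0, 1], [0.011, -0.041, 0, 0, 0, -0.12, 1], [0.011, -0.041, 0, 0, 0, -0.12, 1], [0.011, -0.041, 0, 0, 0, -0.12, 1]]}}

```text
time_s: 2.1
ee_pos: [0.3606, 0.3174, 0.2551]
eef_rot: [-3.142, 0.001, 0.76]
force: [0.8, -0.0, -0.2]
grip_width: 0.0943
grip_force: 0.0
```

Run:
```python
from h import *
m=ctrl.camera_model('wrist');I=snap('wrist','w1.png');o=ctrl.get_obs();print(o['time_s'],o['ee_pos'],o['eef_rot'],o['qpos'],o['force'])
R=cv2.Rodrigues(np.array(m['rvec']))[0];print(-R.T@np.array(m['tvec']).ravel(),R[2])
h=cv2.cvtColor(I,cv2.COLOR_RGB2HSV);k=cv2.inRange(h,(0,150,80),(6,255,255))|cv2.inRange(h,(172,150,80),(180,255,255))
n,l,s,c=cv2.connectedComponentsWithStats(k)
for i in range(1,n):
    if s[i,4]>300:
        r=cv2.minAreaRect(np.argwhere(l==i)[:,::-1].astype(np.float32));P=[ray('wrist',*p,.142,m)[:2] for p in cv2.boxPoints(r)]
        print(s[i],c[i],ray('wrist',*c[i],.142,m),np.round(P,4).tolist(),r)
print(ray('top',373.5,159.2,.147))
```

```text
2.15 [0.35845327 0.3212866  0.25494652] [-3.14013689e+00  4.38781740e-04  7.70122838e-01] [6.53881162e-01 1.09406666e-01 1.63430008e+00 1.41601357e-03
 1.39849073e+00 1.45431177e+00] [-1.75021423  2.96388135 -0.51784509]
[0.41953394 0.37365996 0.43403158] [-0.2033048  -0.19404963 -0.95969365]
[ 207   54   79   30 1642] [246.30572473  68.5408039 ] [0.4149436  0.42825944 0.142     ] [[0.399, 0.4499], [0.439, 0.4167], [0.4305, 0.4064], [0.3899, 0.4399]] ((246.11708068847656, 68.89776611328125), (21.815208435058594, 78.37954711914062), 82.56858825683594)
[ 301  160   27  106 2552] [314.18612853 211.44984326] [0.37596254 0.32852456 0.142     ] [[0.3961, 0.361], [0.4086, 0.3482], [0.3528, 0.2928], [0.3394, 0.3065]] ((313.91204833984375, 212.43704223632812), (105.02779388427734, 25.277360916137695), 89.33380126953125)
[ 0.61342952 -0.14336199  0.147     ]
```

View pics/w1.png

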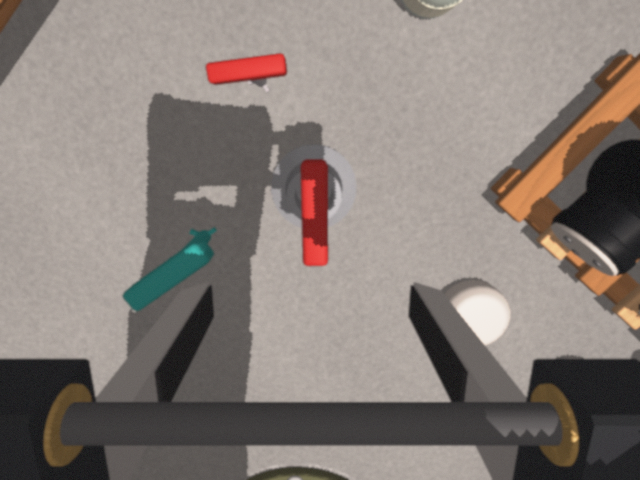

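The handle is centred at about (314,212) in the wrist picture, with x ≈ 0.373, y ≈ 0.325 and yaw ≈ 0.775. Descending to it and gripping.

Call:
{"api": "jog_arm", "payload": {"motion": [[0.013, 0.007, 0.02, 0, 0, -0.005, 1], [0, 0, 0.04, 0, 0, 0, 1], [0, 0, 0.04, 0, 0, 0, 1], [0, 0, 0.03, 0, 0, 0, 1], [0, 0, 0.014, 0, 0, 0, 1]]}}

```text
time_s: 2.65
ee_pos: [0.3744, 0.3186, 0.1085]
eef_rot: [-3.141, 0.004, 0.76]
force: [-0.4, -0.4, 0.6]
grip_width: 0.0944
grip_force: 0.0
```

Call:
{"api": "jog_arm", "payload": {"motion": [[0, 0, 0, 0, 0, 0, -1], [0, 0, 0, 0, 0, 0, -1], [0, 0, 0, 0, 0, 0, -1], [0, 0, 0, 0, 0, 0, -1], [0, 0, 0, 0, 0, 0, -1]], "squeeze": 40}}

```text
time_s: 3.15
ee_pos: [0.3758, 0.3197, 0.1121]
eef_rot: [3.141, -0.001, 0.76]
force: [1.0, -1.5, -0.0]
grip_width: 0.0568
grip_force: 0.0
```

Call:
{"api": "jog_arm", "payload": {"motion": [[0.002, -0.004, 0, 0, 0, -0.015, -1], [0, 0, 0, 0, 0, 0, -1], [0, 0, 0, 0, 0, 0, -1], [0, 0, 0, 0, 0, 0, -1], [0, 0, 0, 0, 0, 0, -1]], "squeeze": 40}}

```text
time_s: 3.65
ee_pos: [0.3742, 0.3238, 0.1114]
eef_rot: [-3.142, 0.0, 0.775]
force: [-0.1, 0.4, 0.2]
grip_width: 0.0197
grip_force: 40.0
```

Call:
{"api": "jog_arm", "payload": {"motion": [[0, 0, 0, 0, 0, 0, -1], [0, 0, 0, 0, 0, 0, -1]]}}

```text
time_s: 3.85
ee_pos: [0.3743, 0.3238, 0.1114]
eef_rot: [-3.142, 0.0, 0.775]
force: [-0.3, 0.7, -0.6]
grip_width: 0.0196
grip_force: 40.0
```

Run:
```python
from h import *
m=ctrl.camera_model('wrist');snap('wrist','w2.png');o=ctrl.get_obs();print(o)
```

```text
{'time_s': 3.9, 'qpos': array([6.39166652e-01, 2.81669050e-01, 1.77900824e+00, 2.56156338e-06,
       1.08105235e+00, 1.43521935e+00]), 'joint_vel': array([-1.33508843e-03, -3.07295131e-04, -8.96475245e-05,  2.60912288e-04,
       -2.68950378e-05, -1.48374312e-03]), 'tau': array([-4.09402291e-02, -4.84399045e+01, -3.15858972e+01,  8.74847959e-03,
       -8.24527186e-02, -1.01246285e-03]), 'ee_pos': array([0.37424486, 0.32376018, 0.1114007 ]), 'eef_rot': array([-3.14157190e+00,  1.35424858e-04,  7.74742420e-01]), 'force': array([0.14076946, 0.03993573, 0.67322871]), 'moment': array([-1.43595577e-02,  1.26473808e-02, -7.88068519e-05]), 'grip_force': 39.99775528907776, 'grip_width': 0.01981309317041224}
```

View pics/w2.png

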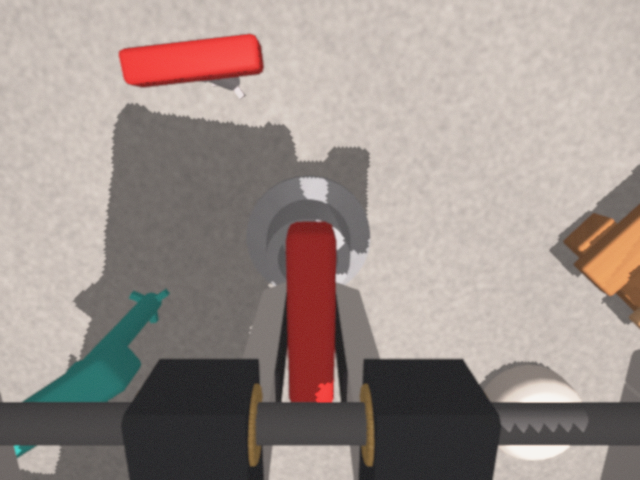

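The puller is gripped at 20 mm width. The handle's far end is at about (311,223) and its near end at about (311,402). Next is checking the offset along the handle.

Run:
```python
from h import *
p=np.array([.37424,.32376]);x=np.array([np.cos(.7747),np.sin(.7747)])
for v in(224,232):
    for z in(.142,.130): print(v,z,(ray('wrist',311,v,z)[:2]-p)@x)
P=[np.r_[p+x*d,.142] for d in(-.04,-.03,.03,.04)];print(proj('wrist',P))
```

```text
224 0.142 0.04482742567234104
224 0.13 0.04186930785802408
232 0.142 0.041719333298722155
232 0.13 0.03850987436237393
[[310.92981428 413.97388022]
 [310.95213327 394.28570243]
 [311.10281569 261.36467401]
 [311.13113141 236.38661066]]
```

Call:
{"api": "jog_arm", "payload": {"motion": [[0, 0, -0.02, 0, 0, 0, -1], [0, 0, -0.04, 0, 0, 0, -1], [0, 0, -0.05, 0, 0, 0, -1], [0, 0, -0.04, 0, 0, 0, -1], [0, 0, 0, 0, 0, 0, -1]], "squeeze": 55}}

```text
time_s: 4.4
ee_pos: [0.3755, 0.3247, 0.2666]
eef_rot: [3.14, -0.008, 0.775]
force: [0.2, -0.3, -2.4]
grip_width: 0.0197
grip_force: 55.0
```

Call:
{"api": "jog_arm", "payload": {"motion": [[-0.01, 0.02, -0.02, 0, 0, 0, -1], [-0.02, 0.042, -0.015, 0, 0, 0, -1], [-0.02, 0.042, 0, 0, 0, 0, -1], [-0.02, 0.042, 0, 0, 0, 0, -1], [-0.02, 0.042, 0, 0, 0, 0, -1]]}}

```text
time_s: 4.9
ee_pos: [0.4414, 0.1247, 0.2952]
eef_rot: [-3.141, 0.001, 0.775]
force: [0.8, -0.0, -3.4]
grip_width: 0.0198
grip_force: 55.0
```

Call:
{"api": "jog_arm", "payload": {"motion": [[-0.02, 0.042, 0, 0, 0, 0, -1], [-0.02, 0.042, 0, 0, 0, 0, -1], [-0.02, 0.042, 0, 0, 0, 0, -1], [-0.02, 0.042, 0, 0, 0, 0, -1], [-0.02, 0.042, 0, 0, 0, 0, -1]]}}

```text
time_s: 5.4
ee_pos: [0.5169, -0.0955, 0.295]
eef_rot: [-3.14, 0.001, 0.775]
force: [1.1, 0.6, -2.4]
grip_width: 0.0198
grip_force: 55.0
```

Call:
{"api": "jog_arm", "payload": {"motion": [[-0.02, 0.042, 0, 0, 0, 0, -1], [-0.02, 0.042, 0, 0, 0, 0, -1], [-0.01, 0.02, 0, 0, 0, 0, -1], [0, 0, 0, 0, 0, 0, -1], [0, 0, 0, 0, 0, 0, -1]]}}

```text
time_s: 5.9
ee_pos: [0.5537, -0.2027, 0.2949]
eef_rot: [-3.139, 0.001, 0.774]
force: [0.4, 0.7, -2.7]
grip_width: 0.0197
grip_force: 55.0
```

Run:
```python
from h import *
m=ctrl.camera_model('wrist');I=snap('wrist','w3.png');o=ctrl.get_obs();print(o['ee_pos'],o['eef_rot'],o['qpos'],o['force'],o['moment'])
np.save('w3.npy',m,allow_pickle=True)
```

```text
[ 0.55370025 -0.20215959  0.29547818] [-3.14009856e+00  4.84578422e-04  7.75072888e-01] [-4.12250951e-01  3.43079069e-01  1.25830378e+00  1.09668008e-04
  1.54177669e+00  3.83469582e-01] [ 0.61998856  0.81103467 -1.87348954] [ 0.02283938  0.03175572 -0.02643345]
```

View pics/w3.png

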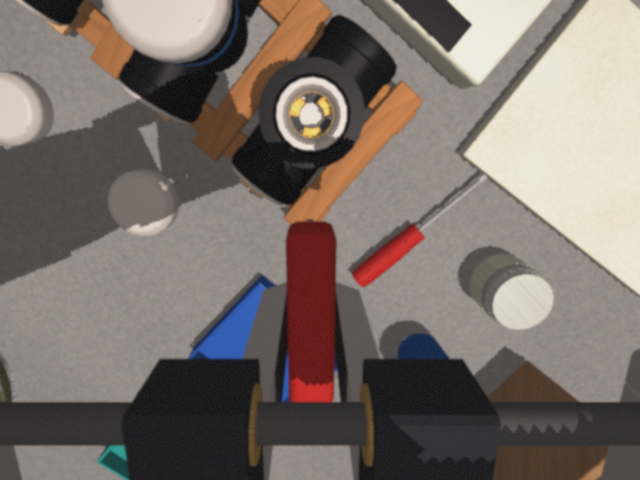

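The wrist picture shows the plug's white ring with its brass bush, centred at about (311,113) and clear of the handle. I'll fit the ring.

Run:
```python
from h import *
m=np.load('w3.npy',allow_pickle=True).item();I=cv2.imread('pics/w3.png');h=cv2.cvtColor(I,cv2.COLOR_BGR2HSV)
k=((h[...,2]>150)&(h[...,1]<60)).astype(np.uint8);k[:60]=0;k[165:]=0;k[:,:265]=0;k[:,360:]=0
n,l,s,c=cv2.connectedComponentsWithStats(k)
i=1+np.argmax(s[1:,4]);print(s[i])
ct=max(cv2.findContours((l==i).astype(np.uint8),0,1)[0],key=cv2.contourArea);e=cv2.fitEllipse(cv2.convexHull(ct));print(e)
w=ray('wrist',*e[0],.142,m);print('plug',w)
c2=ray('top',373.5,159.2,.147);print(c2)
x=np.array([np.cos(.775),np.sin(.775)]);y=np.array([x[1],-x[0]])
d=w[:2]-[.5537,-.2022];print('tool',d@x,d@y)
for v in(w,):print(proj('scene',v),proj('top',v))
```

```text
[ 276   77   71   73 1593]
((311.1092529296875, 113.45272827148438), (70.56417846679688, 73.28374481201172), 5.254822731018066)
plug [ 0.61651187 -0.14107851  0.142     ]
[ 0.61342952 -0.14336199  0.147     ]
tool 0.08764181160551614 0.00028399987536778526
[[218.35730521 271.01396247]] [[372.42334803 158.71201617]]
```

Call:
{"api": "jog_arm", "payload": {"motion": [[0.03, 0, 0, 0, 0, 0, -1], [0.04, 0, 0, 0, 0, 0, -1], [0.013, 0, 0, 0, 0, 0, -1], [0, 0, 0.025, 0, 0, 0, -1], [0, 0, 0.015, 0, 0, 0, -1]]}}

```text
time_s: 6.45
ee_pos: [0.6129, -0.1433, 0.2549]
eef_rot: [-3.14, 0.001, 0.777]
force: [-1.1, 0.9, -2.8]
grip_width: 0.0199
grip_force: 55.0
```

Call:
{"api": "jog_arm", "payload": {"motion": [[0, 0, 0, 0, 0, 0, -1], [0, 0, 0.008, 0, 0, 0, -1], [0, 0, 0.006, 0, 0, 0, -1], [0, 0, 0.006, 0, 0, 0, -1], [0, 0, 0, 0, 0, 0, -1]]}}

```text
time_s: 6.95
ee_pos: [0.613, -0.1447, 0.2357]
eef_rot: [-3.141, 0.001, 0.775]
force: [-0.2, -0.2, -2.2]
grip_width: 0.0197
grip_force: 55.0
```

Run:
```python
from h import *
I=snap('scene','s2.png');o=ctrl.get_obs();print(o['ee_pos'],o['force'],o['moment'])
J=snap('top','t2.png')
a=cv2.resize(I[170:320,140:290],(600,600),interpolation=2);cv2.imwrite('pics/s2c.png',a[...,::-1])
```

```text
[ 0.61316152 -0.14475606  0.23627568] [-0.61910119  0.34923639 -1.92717699] [-0.06412749 -0.00088229  0.04646745]
```

View pics/s2c.png

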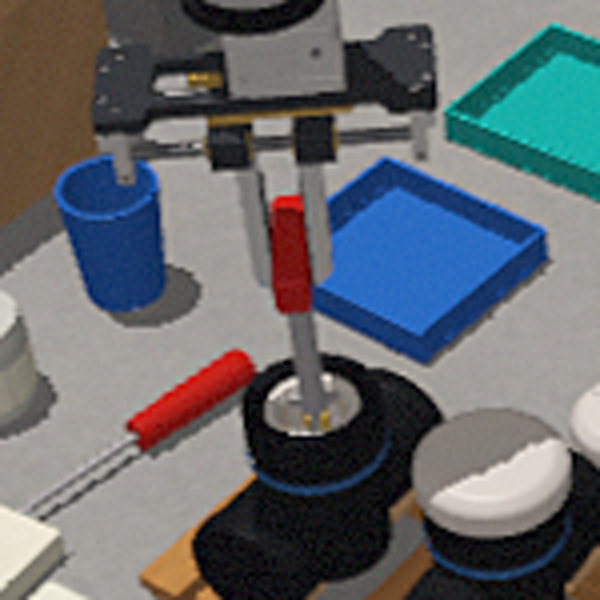

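The crop shows the rod entering the plug's white funnel, roughly centred. Feeling downward now.

Call:
{"api": "jog_arm", "payload": {"motion": [[0, 0, 0.004, 0, 0, 0, -1], [0, 0, 0.004, 0, 0, 0, -1], [0, 0, 0.003, 0, 0, 0, -1], [0, 0, 0.002, 0, 0, 0, -1], [0, 0, 0, 0, 0, 0, -1]]}}

```text
time_s: 7.55
ee_pos: [0.6133, -0.1447, 0.2231]
eef_rot: [-3.142, -0.0, 0.775]
force: [2.9, 0.9, -3.5]
grip_width: 0.0196
grip_force: 55.0
```

Call:
{"api": "jog_arm", "payload": {"motion": [[0, 0, 0.001, 0, 0, 0, -1], [0, 0, 0.001, 0, 0, 0, -1], [0, 0, 0, 0, 0, 0, -1]]}}

```text
time_s: 7.85
ee_pos: [0.6133, -0.1447, 0.2214]
eef_rot: [3.141, -0.0, 0.775]
force: [2.9, -0.0, -2.2]
grip_width: 0.0196
grip_force: 55.0
```

Call:
{"api": "jog_arm", "payload": {"motion": [[0.001, 0.001, 0, 0, 0, 0, -1], [0, 0, 0.001, 0, 0, 0, -1], [0, 0, 0.001, 0, 0, 0, -1], [0, 0, 0, 0, 0, 0, -1]]}}

```text
time_s: 8.25
ee_pos: [0.6145, -0.1447, 0.2191]
eef_rot: [-3.141, 0.0, 0.775]
force: [-0.1, -0.6, -2.0]
grip_width: 0.0195
grip_force: 55.0
```

Call:
{"api": "jog_arm", "payload": {"motion": [[0, 0, 0.001, 0, 0, 0, -1], [0, 0, 0.001, 0, 0, 0, -1], [0, 0, 0, 0, 0, 0, -1]]}}

```text
time_s: 8.55
ee_pos: [0.6146, -0.1447, 0.2172]
eef_rot: [-3.141, 0.0, 0.775]
force: [0.2, -0.6, -2.4]
grip_width: 0.0194
grip_force: 55.0
```

Call:
{"api": "jog_arm", "payload": {"motion": [[0, 0, 0.002, 0, 0, 0, -1], [0, 0, 0.002, 0, 0, 0, -1], [0, 0, 0.001, 0, 0, 0, -1], [0, 0, 0, 0, 0, 0, -1]]}}

```text
time_s: 8.95
ee_pos: [0.6146, -0.1448, 0.2122]
eef_rot: [-3.141, 0.0, 0.775]
force: [0.1, -0.4, -2.6]
grip_width: 0.0195
grip_force: 55.0
```

Call:
{"api": "jog_arm", "payload": {"motion": [[0, 0, 0.001, 0, 0, 0, -1], [0, 0, 0.001, 0, 0, 0, -1], [0, 0, 0.001, 0, 0, 0, -1], [0, 0, 0, 0, 0, 0, -1]]}}

```text
time_s: 9.35
ee_pos: [0.6147, -0.1448, 0.2095]
eef_rot: [3.141, -0.0, 0.775]
force: [-0.4, -1.2, -1.4]
grip_width: 0.0196
grip_force: 55.0
```

Call:
{"api": "jog_arm", "payload": {"motion": [[0, 0, 0.001, 0, 0, 0, -1], [0, 0, 0, 0, 0, 0, -1]]}}

```text
time_s: 9.55
ee_pos: [0.6148, -0.1448, 0.2091]
eef_rot: [3.141, -0.001, 0.775]
force: [-1.0, 0.6, 3.4]
grip_width: 0.0198
grip_force: 55.0
```

It dropped straight through a slot to the stop. Now turning clockwise (+rz), compensating for the rod's offset of about 4.5 mm along tool x.

Call:
{"api": "jog_arm", "payload": {"motion": [[0, -0.0005, 0, 0, 0, 0.1, -1], [0, -0.0005, 0.0003, 0, 0, 0.1, -1], [0, -0.0005, 0.0003, 0, 0, 0.1, -1], [0, -0.0005, 0.0003, 0, 0, 0.1, -1], [0, 0, 0, 0, 0, 0, -1]]}}

```text
time_s: 10.05
ee_pos: [0.6138, -0.1434, 0.2082]
eef_rot: [3.141, -0.001, 0.373]
force: [0.3, -1.5, 4.8]
grip_width: 0.0195
grip_force: 55.0
```

Run:
```python
from h import *
o=ctrl.get_obs();print(o['ee_pos'],o['eef_rot'],o['force'],o['moment'])
```

```text
[ 0.61379101 -0.14335189  0.20819852] [ 3.14052635e+00 -1.05151226e-03  3.73117915e-01] [ 0.34581825 -1.46113008  4.7722173 ] [-0.18332271 -0.03746319 -0.01769118]
```

Call:
{"api": "jog_arm", "payload": {"motion": [[0, -0.0005, 0.0002, 0, 0, 0.1, -1], [0, -0.0005, 0.0002, 0, 0, 0.1, -1], [0, -0.0005, 0.0003, 0, 0, 0.1, -1], [0, -0.0005, 0.0003, 0, 0, 0.1, -1], [0, 0, 0, 0, 0, 0, -1]]}}

```text
time_s: 10.55
ee_pos: [0.6132, -0.1412, 0.207]
eef_rot: [3.141, -0.001, -0.024]
force: [-0.8, -0.3, 3.9]
grip_width: 0.0197
grip_force: 55.0
```

Call:
{"api": "jog_arm", "payload": {"motion": [[0, -0.0005, 0.0003, 0, 0, 0.1, -1], [0, -0.0005, 0.0003, 0, 0, 0.1, -1], [0, 0, 0, 0, 0, 0.05, -1], [0, 0, 0, 0, 0, 0, -1]]}}

```text
time_s: 10.95
ee_pos: [0.6135, -0.1407, 0.2063]
eef_rot: [3.141, -0.002, -0.272]
force: [2.6, -2.9, 3.7]
grip_width: 0.0197
grip_force: 55.0
```

Run:
```python
from h import *
o=ctrl.get_obs();print(o['ee_pos'],o['eef_rot'],o['force'],o['moment'])
```

```text
[ 0.61354257 -0.14069444  0.20625996] [ 3.14092969e+00 -1.64736845e-03 -2.71596955e-01] [ 2.59827946 -2.92320909  3.69300746] [-0.99965176 -0.52619105  0.05217929]
```

Call:
{"api": "jog_arm", "payload": {"motion": [[0, -0.0003, 0.0001, 0, 0, 0.05, -1], [0, 0, 0, 0, 0, 0.04, -1], [0, 0, 0, 0, 0, 0, -1]]}}

```text
time_s: 11.25
ee_pos: [0.6136, -0.1404, 0.2062]
eef_rot: [3.141, -0.002, -0.361]
force: [2.6, -4.5, 3.7]
grip_width: 0.0198
grip_force: 55.0
```

Run:
```python
from h import *
o=ctrl.get_obs();print(o['ee_pos'],o['eef_rot'],o['force'],o['moment'])
```

```text
[ 0.61359358 -0.14039541  0.20615282] [ 3.14105086e+00 -1.61310499e-03 -3.61433499e-01] [ 2.59797051 -4.46622076  3.72224371] [-1.31774293 -0.72883516  0.18173459]
```

Call:
{"api": "jog_arm", "payload": {"motion": [[0.0008, 0.0008, 0, 0, 0, 0.04, -1], [0, 0, 0, 0, 0, 0.04, -1], [0, 0, 0, 0, 0, 0, -1]]}}

```text
time_s: 11.55
ee_pos: [0.6138, -0.1408, 0.2061]
eef_rot: [-3.141, -0.0, -0.442]
force: [-0.0, -1.7, 4.7]
grip_width: 0.0196
grip_force: 55.0
```

Run:
```python
from h import *
o=ctrl.get_obs();print(o['ee_pos'],o['eef_rot'],o['force'],o['moment'])
```

```text
[ 0.61378451 -0.14078782  0.20609632] [-3.14124037e+00 -2.16743275e-04 -4.41614936e-01] [-0.03893376 -1.65816849  4.73629252] [-0.27747918 -0.25665803  0.24671864]
```

Call:
{"api": "jog_arm", "payload": {"motion": [[0, 0, 0, 0, 0, 0.05, -1], [0, 0, 0, 0, 0, 0, -1]]}}

```text
time_s: 11.75
ee_pos: [0.6137, -0.1408, 0.2061]
eef_rot: [-3.141, 0.0, -0.492]
force: [0.7, -0.4, 5.3]
grip_width: 0.0197
grip_force: 55.0
```

Run:
```python
from h import *
o=ctrl.get_obs();print(o['ee_pos'],o['eef_rot'],o['force'],o['moment'])
```

```text
[ 0.61368265 -0.1407776   0.20606516] [-3.14136623e+00  3.84792170e-05 -4.92286317e-01] [ 0.73710933 -0.37599687  5.29296764] [-0.18354261 -0.08364831  0.20810493]
```

It sank 3 mm and the torque has levelled off, so it is at the stop. Easing back and lifting into the seats.

Call:
{"api": "jog_arm", "payload": {"motion": [[0, 0, 0, 0, 0, -0.045, -1], [0, 0, -0.0015, 0, 0, 0, -1], [0, 0, -0.0015, 0, 0, 0, -1], [0, 0, -0.0015, 0, 0, 0, -1], [0, 0, 0, 0, 0, 0, -1]], "squeeze": 60}}

```text
time_s: 12.25
ee_pos: [0.6136, -0.1408, 0.2101]
eef_rot: [-3.142, 0.001, -0.45]
force: [1.4, -1.0, -3.2]
grip_width: 0.0194
grip_force: 60.0
```

Call:
{"api": "jog_arm", "payload": {"motion": [[0, 0, -0.001, 0, 0, 0, -1], [0, 0, -0.001, 0, 0, 0, -1], [0, 0, 0, 0, 0, 0, -1]]}}

```text
time_s: 12.55
ee_pos: [0.6134, -0.1408, 0.2113]
eef_rot: [3.141, 0.002, -0.45]
force: [2.7, -1.0, -12.5]
grip_width: 0.0198
grip_force: 60.0
```

Run:
```python
from h import *
o=ctrl.get_obs();print(o['ee_pos'],o['eef_rot'],o['force'],o['moment'])
```

```text
[ 0.61336654 -0.14079573  0.21134451] [ 3.14139377e+00  1.82557422e-03 -4.50189980e-01] [  2.66024284  -1.02409533 -12.50010673] [-0.12325801 -0.54425397 -0.01272577]
```

Call:
{"api": "jog_arm", "payload": {"motion": [[0.0007, 0, -0.002, 0, 0, 0, -1], [0, 0, -0.002, 0, 0, 0, -1], [0, 0, -0.002, 0, 0, 0, -1], [0, 0, -0.002, 0, 0, 0, -1], [0, 0, -0.002, 0, 0, 0, -1]]}}

```text
time_s: 13.05
ee_pos: [0.6141, -0.1412, 0.2223]
eef_rot: [3.141, 0.001, -0.45]
force: [-0.5, -0.1, -17.5]
grip_width: 0.0198
grip_force: 60.0
```

Call:
{"api": "jog_arm", "payload": {"motion": [[0, 0, -0.003, 0, 0, 0, -1], [0, 0, -0.003, 0, 0, 0, -1], [0, 0, -0.003, 0, 0, 0, -1], [0, 0, -0.003, 0, 0, 0, -1], [0, 0, -0.003, 0, 0, 0, -1]]}}

```text
time_s: 13.55
ee_pos: [0.6148, -0.1412, 0.2388]
eef_rot: [-3.141, -0.002, -0.45]
force: [-1.0, -0.7, -5.1]
grip_width: 0.0195
grip_force: 60.0
```

Run:
```python
from h import *
o=ctrl.get_obs();print(o['ee_pos'],o['eef_rot'],o['force'],o['moment'])
```

```text
[ 0.61478064 -0.14122094  0.23880306] [-3.14090614e+00 -2.23605284e-03 -4.50084935e-01] [-0.96509004 -0.7118456  -5.05258969] [-0.10109364 -0.04115692  0.01768503]
```

Call:
{"api": "jog_arm", "payload": {"motion": [[0, 0, -0.006, 0, 0, 0, -1], [0, 0, -0.009, 0, 0, 0, -1], [0, 0, -0.012, 0, 0, 0, -1], [0, 0, -0.012, 0, 0, 0, -1], [0, 0, -0.012, 0, 0, 0, -1]]}}

```text
time_s: 14.05
ee_pos: [0.6144, -0.1413, 0.2899]
eef_rot: [-3.141, -0.001, -0.45]
force: [0.1, -0.0, -6.1]
grip_width: 0.0196
grip_force: 60.0
```

Call:
{"api": "jog_arm", "payload": {"motion": [[0, 0, 0, 0, 0, 0, -1]]}}

```text
time_s: 14.15
ee_pos: [0.6148, -0.1414, 0.2909]
eef_rot: [-3.141, -0.004, -0.45]
force: [-0.6, 0.5, -5.8]
grip_width: 0.0196
grip_force: 60.0
```

Run:
```python
from h import *
o=ctrl.get_obs();print(o['ee_pos'],o['eef_rot'],o['force'],o['moment'])
I=snap('scene','s3.png')
cv2.imwrite('pics/s3c.png',cv2.resize(I[140:320,130:330],(800,600)[:2] if 0 else (660,594),interpolation=2)[...,::-1])
T=cv2.imread('pics/top.png');h=cv2.cvtColor(T,cv2.COLOR_BGR2HSV);k=cv2.inRange(h,(105,130,60),(125,255,255));k[:225]=0;k[300:]=0;k[:,:395]=0;k[:,470:]=0
r=cv2.minAreaRect(np.argwhere(k)[:,::-1].astype(np.float32));print(r)
print(np.round([ray('top',*p,.028) for p in cv2.boxPoints(r)],4)); print(ray('top',*r[0],.028))
```

```text
[ 0.61484852 -0.14140895  0.29088326] [-3.14098783 -0.00359086 -0.45017104] [-0.61921849  0.48919278 -5.76441011] [ 0.01761815  0.01220488 -0.0282822 ]
((430.49847412109375, 260.94451904296875), (51.39684295654297, 57.811031341552734), 88.40885925292969)
[[ 0.4384 -0.2274  0.028 ]
 [ 0.4444 -0.384   0.028 ]
 [ 0.3047 -0.3829  0.028 ]
 [ 0.2987 -0.229   0.028 ]]
[ 0.37093336 -0.30585847  0.028     ]
```

View pics/s3c.png

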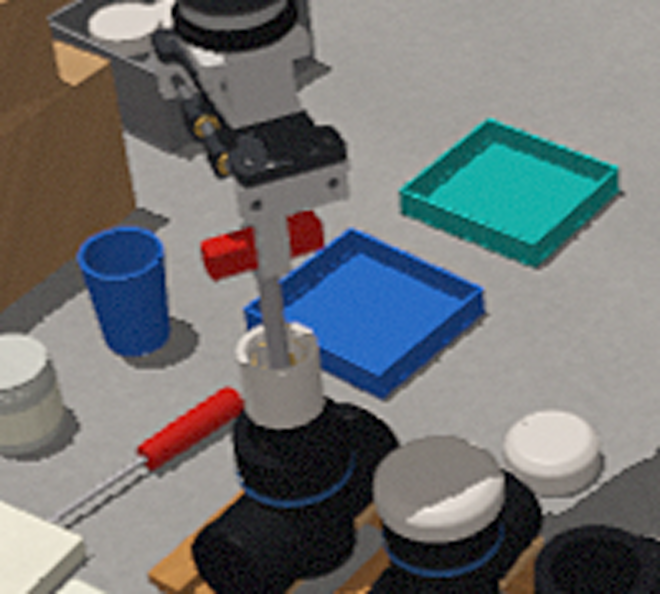

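The plug hangs upright on the puller, clear of the tee. The blue tray's centre is at about (0.371,-0.306). Carrying it over.

Call:
{"api": "jog_arm", "payload": {"motion": [[-0.007, 0.012, 0, 0, 0, 0, -1], [-0.015, 0.025, 0, 0, 0, 0, -1], [-0.015, 0.025, 0, 0, 0, 0, -1], [-0.015, 0.025, 0, 0, 0, 0, -1], [-0.015, 0.025, 0, 0, 0, 0, -1]]}}

```text
time_s: 14.7
ee_pos: [0.504, -0.2134, 0.2877]
eef_rot: [3.142, 0.001, -0.45]
force: [-0.3, -0.8, -5.9]
grip_width: 0.0197
grip_force: 60.0
```

Call:
{"api": "jog_arm", "payload": {"motion": [[-0.015, 0.025, 0, 0, 0, 0, -1], [-0.015, 0.025, 0, 0, 0, 0, -1], [-0.015, 0.025, 0, 0, 0, 0, -1], [-0.015, 0.025, 0, 0, 0, 0, -1], [-0.015, 0.025, 0, 0, 0, 0, -1]]}}

```text
time_s: 15.2
ee_pos: [0.3821, -0.2932, 0.2879]
eef_rot: [-3.141, 0.001, -0.45]
force: [-0.3, -0.5, -6.3]
grip_width: 0.0196
grip_force: 60.0
```

Call:
{"api": "jog_arm", "payload": {"motion": [[-0.008, 0.014, 0.01, 0, 0, 0, -1], [0, 0, 0.025, 0, 0, 0, -1], [0, 0, 0.03, 0, 0, 0, -1], [0, 0, 0.03, 0, 0, 0, -1], [0, 0, 0.03, 0, 0, 0, -1]]}}

```text
time_s: 15.7
ee_pos: [0.3697, -0.3017, 0.1619]
eef_rot: [-3.142, 0.0, -0.45]
force: [0.3, -0.3, -6.8]
grip_width: 0.0195
grip_force: 60.0
```

Call:
{"api": "jog_arm", "payload": {"motion": [[0, 0, 0.02, 0, 0, 0, -1], [0, 0, 0.008, 0, 0, 0, -1], [0, 0, 0, 0, 0, 0, -1]]}}

```text
time_s: 16.0
ee_pos: [0.3697, -0.3017, 0.1347]
eef_rot: [-3.141, 0.002, -0.45]
force: [0.8, -0.3, -4.6]
grip_width: 0.0195
grip_force: 60.0
```

Call:
{"api": "jog_arm", "payload": {"motion": [[0, 0, 0.004, 0, 0, 0, -1], [0, 0, 0.003, 0, 0, 0, -1], [0, 0, 0.002, 0, 0, 0, -1], [0, 0, 0, 0, 0, 0, -1]]}}

```text
time_s: 16.4
ee_pos: [0.3701, -0.302, 0.1264]
eef_rot: [3.142, -0.0, -0.45]
force: [0.0, -0.1, -5.4]
grip_width: 0.0196
grip_force: 60.0
```

Call:
{"api": "jog_arm", "payload": {"motion": [[0, 0, 0.001, 0, 0, 0, -1], [0, 0, 0.001, 0, 0, 0, -1], [0, 0, 0.001, 0, 0, 0, -1], [0, 0, 0, 0, 0, 0, -1]]}}

```text
time_s: 16.8
ee_pos: [0.37, -0.3019, 0.1233]
eef_rot: [-3.142, 0.0, -0.45]
force: [-0.3, -1.2, -6.0]
grip_width: 0.0198
grip_force: 60.0
```

Call:
{"api": "jog_arm", "payload": {"motion": [[0, 0, 0.001, 0, 0, 0, -1], [0, 0, 0.001, 0, 0, 0, -1], [0, 0, 0, 0, 0, 0, -1]]}}

```text
time_s: 17.1
ee_pos: [0.3701, -0.3021, 0.1214]
eef_rot: [3.141, -0.0, -0.45]
force: [-1.4, -0.0, -3.5]
grip_width: 0.0196
grip_force: 60.0
```

Call:
{"api": "jog_arm", "payload": {"motion": [[0, 0, 0.001, 0, 0, 0, -1], [0, 0, 0.001, 0, 0, 0, -1], [0, 0, 0.001, 0, 0, 0, -1], [0, 0, 0, 0, 0, 0, -1]]}}

```text
time_s: 17.5
ee_pos: [0.3701, -0.302, 0.1183]
eef_rot: [3.142, -0.0, -0.45]
force: [-0.9, 1.0, -2.2]
grip_width: 0.0196
grip_force: 60.0
```

Call:
{"api": "jog_arm", "payload": {"motion": [[0, 0, 0.001, 0, 0, 0, -1], [0, 0, 0.001, 0, 0, 0, -1], [0, 0, 0, 0, 0, 0, -1]]}}

```text
time_s: 17.8
ee_pos: [0.3706, -0.3024, 0.1179]
eef_rot: [3.141, -0.002, -0.45]
force: [-2.4, 2.4, 15.1]
grip_width: 0.0197
grip_force: 60.0
```

Bottomed. Backing off by about 1 mm and opening.

Call:
{"api": "jog_arm", "payload": {"motion": [[0, 0, -0.0014, 0, 0, 0, -1], [0, 0, 0, 0, 0, 0, -1]], "squeeze": 5}}

```text
time_s: 18.0
ee_pos: [0.3702, -0.302, 0.118]
eef_rot: [3.141, -0.001, -0.45]
force: [-0.2, 0.5, 3.7]
grip_width: 0.0199
grip_force: 5.0
```

Call:
{"api": "jog_arm", "payload": {"motion": [[0, 0, 0, 0, 0, 0, -0.4], [0, 0, 0, 0, 0, 0, 0], [0, 0, 0, 0, 0, 0, 0.5], [0, 0, 0, 0, 0, 0, 0.5], [0, 0, 0, 0, 0, 0, 0.5]]}}

```text
time_s: 18.5
ee_pos: [0.3701, -0.302, 0.1177]
eef_rot: [3.142, 0.0, -0.45]
force: [-0.2, -0.0, 0.4]
grip_width: 0.0567
grip_force: 0.0
```

Call:
{"api": "jog_arm", "payload": {"motion": [[0, 0, 0, 0, 0, 0, 0.5], [0, 0, -0.005, 0, 0, 0, 0.5], [0, 0, -0.02, 0, 0, 0, 0.5], [0, 0, -0.04, 0, 0, 0, 0.5], [0, 0, -0.04, 0, 0, 0, 0.5]]}}

```text
time_s: 19.0
ee_pos: [0.3697, -0.3017, 0.2242]
eef_rot: [-3.141, 0.001, -0.45]
force: [0.5, 0.1, -0.4]
grip_width: 0.0703
grip_force: 0.0
```

Call:
{"api": "jog_arm", "payload": {"motion": [[0, 0, -0.03, 0, 0, 0, 0.5], [0, 0, 0, 0, 0, 0, 0.5], [0, 0, 0, 0, 0, 0, 0.5]]}}

```text
time_s: 19.3
ee_pos: [0.37, -0.3019, 0.2529]
eef_rot: [3.141, -0.001, -0.45]
force: [-0.6, -0.1, -0.6]
grip_width: 0.0706
grip_force: 0.0
```

Run:
```python
from h import *
o=ctrl.get_obs();print(o['time_s'],o['ee_pos'],o['force'])
I=snap('scene','s4.png')
cv2.imwrite('pics/s4c.png',cv2.resize(I[140:320,130:330],(660,594),interpolation=2)[...,::-1])
```

```text
19.3 [ 0.37002334 -0.30193965  0.25291271] [-0.64480125 -0.11078963 -0.57253963]
```

View pics/s4c.png

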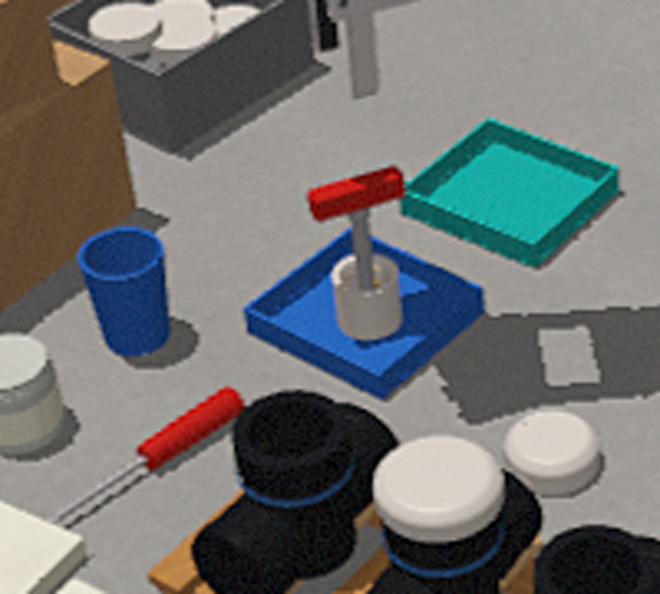

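The plug and puller stand upright together in the blue tray, at about (368,290) in the crop. The gripper is clear and everything else is in place.

```bash
python3 -c "
from station import ctrl
print(ctrl.hand_in())"
```

```text
the job is handed in; nothing more can be done
None
```

The job is handed in at about 19 s of the 67 s allowed: the plug came straight up out of the tee and now stands upright in the blue tray, threaded on the red puller and released, with nothing else seen to have moved.

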